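# Hold the chart box lid open

## Task

I need both hands to go through the charts in the chart box, and its lid has no stay and falls shut by itself. Take the frosted glass tumbler off the closed lid, gently and upright (it is thin glass: squeeze it with no more than about 40 N, set it down softly), and stand it in the free well of the drinks rack; then lift the lid by its bar handle and hold it open at 40 degrees from closed, without letting it drop. Finish while still holding it there by the handle, and leave everything else where it is.

Things in the scene. Friction and masses are not known exactly. Their poses are not given: they have to be found in the camera images.
- tumbler_mid (a point): centre (half-way up, on the axis) of the frosted glass tumbler: straight open cylinder, 58 mm outside diameter, 80 mm tall, wall 3 mm, 0.14 to 0.28 kg, best gripped across its diameter about 25 mm below the rim. It starts upright on the closed chart box lid, its centre 40 mm above the lid's top face.
- rack_well (a point): centre of the floor of the free well of the drinks rack: a round hole 76 mm across in the rack's top board, its floor 6 mm above the table, 18 mm below the rack's top. The point's x axis points along the rack away from the other well.
- drinks_rack: low wooden drinks rack, 235 mm (its x) x 115 mm, 24 mm high, fixed to the table left or right of the chart box; origin at the centre of its underside. Two wells on its x axis: the free one at +57.5 mm, the other, with a coffee jar in it, at -57.5 mm.
- lid_handle (a point): the steel bar handle fixed on the lid, near the lid's front edge (nearest the robot, 42 mm beyond the bar); this point is the middle of the bar. Round bar, 12 mm thick, along its y (parallel to the hinge), 110 mm between its posts, axis 38 mm above the lid. It turns with the lid: when shut, z is up, x points to the hinge. The bar can turn in fingers that pinch it from above as the lid swings.
- lid_hinge (a point): middle of the lid's hinge line, at the far top edge of the chart box, 71 mm above the table. The line is the point's y axis; x points away from the handle; it does not turn with the lid. The handle bar's axis swings about it: 270 mm along -x and 50 mm up when shut.
- chart_box: low wooden chart box, 300 mm (its x) x 380 mm, 71 mm high, fixed to the table in front of the robot and turned by up to 0.12 rad; origin at the centre of its underside, x towards the hinge side. Its wooden lid (312 x 392 x 12 mm, overhanging a little in front) has its top face 83 mm above the table when shut.
- chart_lid (a joint): opening angle of the lid in rad: 0 shut, growing as the front edge rises (40 degrees = 0.698), end stop 1.6. The lid weighs 0.75 to 1.0 kg, turns freely and falls shut when let go; holding it up at the handle takes 4 to 7 N.
- coffee_jar: bystander: amber glass jar with black cap, 68 mm across, 95 mm tall, loose in the other well of the drinks rack; origin at the centre of its underside
- knot_board: bystander: white plastic knot-practice board 200 x 140 mm with four pegs and a cleat, 53 mm high over all, loose on the table on the side of the chart box opposite the drinks rack; origin at the centre of its underside
- rain_gauge: bystander: silver aluminium rain gauge housing, upright cylinder 128 mm across and 200 mm tall on three small feet, loose at the back left; origin at the centre of its underside
- flashlight: bystander: black flashlight with rubber-edged ends, 166 mm long and 46 mm thick, lying loose at the back right; origin under its middle
- parallel_rule: bystander: clear navigator's parallel rule with brass links, 240 x 78 x 6 mm, two brass knobs up to 14 mm high, flat on the table between robot and chart box, to the right; origin under its middle
- puck_compass: bystander: black rubber puck compass, 76 mm across, 32 mm high, on the table between robot and chart box, to the left; origin at the centre of its underside
Not all that is in view belongs to the job. Leave any blue or brown look-alike of the part that bears tumbler_mid alone.

How it is judged (in metres and radians):
On the way, in this order (a step that is already met when the one before it is completed fails the run):
1. the tumbler stands upright in the free well of the drinks rack, let go, the lid still shut (horizontal distance between tumbler_mid and rack_well below 0.014 m and z of tumbler_mid in the frame of rack_well below 0.045 m and angle between tumbler_mid's own z axis and vertical below 0.15 rad and contact force between the fingers and tumbler below 0.2 N and value of joint chart_lid below 0.05 rad), for 0.2 s.
2. the lid is lifted and held by its handle at 40 degrees, within 5 degrees (value of joint chart_lid between 0.611 and 0.785 rad and contact force between the fingers and chart_lid above 1 N and distance between the grasp point and lid_handle below 0.05 m), for 0.5 s.
At the end, for the whole second after the job is handed in: The fingers are on the lid's handle and hold the lid still at 40 degrees (within 5 degrees either way) and nothing else carries it; the tumbler stands upright at rest on the floor of the free well of the drinks rack (it has 9 mm of play all round there) (all of step 2 and velocity of joint chart_lid between -0.1 and 0.1 rad/s and contact force between tumbler and chart_lid below 0.1 N and horizontal distance between tumbler_mid and rack_well below 0.014 m and z of tumbler_mid in the frame of rack_well below 0.045 m and angle between tumbler_mid's own z axis and vertical below 0.15 rad and linear speed of tumbler below 0.02 m/s); the arm keeps its last pose, push and grip.
It fails at once if the tumbler is squeezed too hard (contact force between the fingers and tumbler above 100 N).
It fails at once if the tumbler is set down or knocked hard, or dropped from more than about 12 mm (contact force between tumbler and drinks_rack above 40 N or contact force between tumbler and chart_lid above 40 N or (contact force between the fingers and tumbler below 0.2 N and linear speed of tumbler above 0.5 m/s)).
It fails at once if the tumbler is tipped more than about 35 degrees (angle between tumbler_mid's own z axis and vertical above 0.6 rad).
It fails at once if the lid is let drop (velocity of joint chart_lid below -1.5 rad/s).
It fails at once if a bystander is moved more than 30 mm (distance of any of coffee_jar, knot_board, rain_gauge, flashlight, parallel_rule, puck_compass from where it was at the start of the episode above 0.03 m).
It also fails if it takes over 54 s, if anything falls off the work surface, if the arm or the gripper's body presses on something with over 40 N, if the wrist force passes 120 N, or if a joint passes its speed limit or range.

## Robot

A 6-joint arm with a two-finger parallel gripper is mounted at the origin on the work surface. World frame = base frame: x ahead of the robot, y to its left, z up, the work surface at z = 0. Lengths are in m, angles in degrees, forces in N, time in s.
With the tool pointing down it reaches from about 0.3 to 0.75 m from the base axis. Payload 8.5 kg.
Tool frame: the origin (TCP) lies on the mounting face of the last link; the fingertips stand tip_extent ahead of it and the grasp point (between the pads) lies 155 mm ahead of it (tip_extent is the distance from the TCP to the fingertips, in m); z points along the fingers, y is the line along which they close (so a half turn about z gives the same grasp; the last joint's range is limited). The gripper opens to 85 mm and grips with 20 to 120 N. Pads are 22 mm wide; open, the fingers measure 114 mm over their backs; the gripper's body (76 mm by 85 mm) begins 54 mm behind the grasp point. The pads swing forward as they close: fully open they stand 13 mm farther back than shut.
Start: joints at [-86.878, 21.807, 74.336, -0, 83.858, -12.336], TCP at [0.147, -0.53, 0.405] pointing down, gripper open.
Joint ranges: [-178.18, 178.18], [-50.72, 133.34], [12.68, 142.11], [-81.47, 261.47], [9.98, 163.14], [-165.26, 165.26]. Speed limits (degrees/s): [136.94, 136.94, 180, 180, 180, 180].

## Interface

Orientations are given as a 3x3 rotation matrix whose columns are the frame's x, y, z axes.
In Python, from rig import observe, get_image, camera_params, close_job, tip_extent gives the robot as it stands.
- The arm moves only by the shell command python3 -m creep 'ROWS' [FORCE]. ROWS is JSON, a list of rows, each an object with "jaw": the gripper's target within -1 to 1 (shut at 1, half-way at 0, fully open at -1); "travel": the shift along the world's x, y, z in mm, a list of three; "roll": the turn about the world's z in rad. A call has 1 to 12 rows; each row is the pose to reach, as a shift and turn from the pose commanded when the call began; what a row does not reach only later rows make up. A row lasts 1/10 s, in which the tool goes at most 50 mm and 8.59 degrees, less where a joint would pass 70% of its speed; a pose out of reach is approached as far as the arm can. A call with a gripper value outside its range is refused whole. The fingers move at their own pace and stop on an object; FORCE is the grip in N (left out, the last holds). Time passes only in rows, so rows that repeat a pose let the fingers close. It gives the time, the measured TCP pose, the force, the opening and the grip force at its end, in the units of the state.
- observe(): the state, without advancing time (a new reading comes with each control period).
- get_image(name): name is "scene" or "top" or "wrist"; returns (picture, depth): 420x560x3 uint8, red, green, blue; 420x560 float32, m along the optical axis (not along the pixel's ray), 0 where there is no reading.
- camera_params(name): a dict with "mtx" (3x3 intrinsics, pixels), "extrinsics" (4x4, takes a point from camera to world coordinates). Camera axes: x right, y down, z forward; pixel columns grow to the right and rows downward; lengths in m; the calibration is good to about 2 mm. A picture is of the moment at which its call begins: read the wrist's pose just before it. camera_params takes no time and is no camera call; for the wrist camera it gives the pose at the moment of the call.
- close_job(): hands the job in; it is judged then, once.
The state is a dict: "time_s": time; "q": joint angles; "qvel": joint speeds; "joint_efforts": joint torques, N m; "position": TCP position; "tool_rot": TCP orientation; "ft_force": force on the tool from outside, world axes, zero at the start; "wrist_torque": the same for the moment, N m; "grip_width": finger opening in m; "gripper_force": force on a finger pad.
Only numpy, scipy, OpenCV 4.12 (cv2) and the standard library are available. Lean on these libraries where they do the work, as an engineer would, in place of code of your own. Each camera call takes 0.05 s, during which the arm holds its last target. There are 200 camera calls.

## Working session

There is one attempt and no reset: what is moved stays moved. The work goes in short steps, Python scripts to look and compute and a shell command to move; the robot and the scene stay as the last step left them, time stands still between calls to the robot, and variables do not carry over. Pictures are saved under pics/ and viewed, at most 10 in all, crops included, and the job is handed in when it is done.

```bash
mkdir -p pics; cat > h.py <<'E'
import numpy as np,cv2
from rig import *
def grab(n,tag):
    P=camera_params(n); im,d=get_image(n)
    cv2.imwrite(f'pics/{tag}.png',im[...,::-1]); np.savez(f'pics/{tag}.npz',im=im,d=d,K=P['mtx'],E=P['extrinsics'])
    return im,d,P
def load(tag): return np.load(f'pics/{tag}.npz')
def ray(z,u,v,h):
    E=z['E'];r=E[:3,:3]@np.linalg.inv(z['K'])@[u,v,1];o=E[:3,3]
    return o+r*(h-o[2])/r[2]
def pts(z):
    d=z['d'];v,u=np.indices(d.shape)
    p=np.stack([u*d,v*d,d],-1)@np.linalg.inv(z['K']).T
    return p@z['E'][:3,:3].T+z['E'][:3,3]
E
python3 - <<'E'
from h import *
for n in('scene','top'):
    grab(n,n+'0'); z=load(n+'0'); print(n,z['K'].round(1).tolist(),z['E'].round(3).tolist())
a=np.hstack([cv2.imread('pics/scene0.png'),cv2.imread('pics/top0.png')])
s=observe();print(s['time_s'],s['position'],np.round(s['tool_rot'],3).tolist(),s['grip_width'],tip_extent() if callable(tip_extent) else tip_extent)
E
```

```text
scene [[424.3, 0.0, 281.5], [0.0, 424.3, 205.9], [0.0, 0.0, 1.0]] [[0.669, 0.437, -0.601, 1.174], [0.743, -0.38, 0.55, -0.566], [0.012, -0.815, -0.579, 0.685], [0.0, 0.0, 0.0, 1.0]]
top [[422.4, 0.0, 287.1], [0.0, 422.4, 217.6], [0.0, 0.0, 1.0]] [[-0.023, -0.999, 0.039, 0.518], [-1.0, 0.023, 0.014, 0.003], [-0.015, -0.039, -0.999, 1.218], [0.0, 0.0, 0.0, 1.0]]
0.1 [ 0.14659395 -0.53006432  0.40418339] [[0.964, 0.267, -0.0], [0.267, -0.964, 0.001], [0.0, -0.001, -1.0]] 0.08550026075041128 0.1734
```

View pics/top0.png

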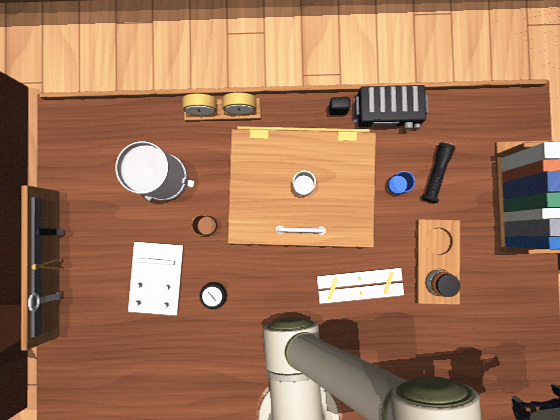

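View pics/scene0.png

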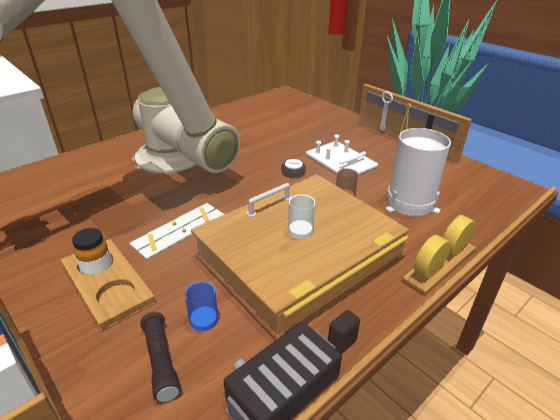

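The candidates for the tumbler are the frosted one on the lid (top 303,183), a blue one on the table (401,183) and a brown one (204,226). The frosted one fits, being colourless and standing on the lid. The free well is at about (437,240) in the top view, the jar at (443,284), and the handle bar runs (278..324,230). Next I'll measure these and confirm the tumbler in a crop.

```bash
python3 - <<'E'
from h import *
z=load('top0');im=z['im'];P=pts(z)
hsv=cv2.cvtColor(im,cv2.COLOR_RGB2HSV)
# tumbler: grey in lid area
def comp(m,u,v,name):
    n,l,st,c=cv2.connectedComponentsWithStats(m.astype(np.uint8))
    ys,xs=np.where(m); i=np.argmin((xs-u)**2+(ys-v)**2); k=l[ys[i],xs[i]]
    print(name,st[k],c[k].round(1)); return l==k
m=(hsv[...,1]<70); m[:,:235]=0;m[:,370:]=0;m[:140]=0;m[245:]=0
t=comp(m,303,183,'tumbler'); hm=comp(m,301,230,'handle')
t=cv2.convexHull(np.argwhere(t)[:,::-1].astype(np.int32))
print('tum ellipse',cv2.fitEllipse(t)); p=P[165:205,285:322].reshape(-1,3);p=p[np.isfinite(p).all(1)]
q=p[p[:,2]>.15]; print('rim z',np.percentile(q[:,2],[50,95]) if len(q) else 0,len(q), 'mid',(q.max(0)+q.min(0))/2 if len(q) else 0, (q.max(0)-q.min(0)) if len(q) else 0)
r=cv2.minAreaRect(np.argwhere(hm)[:,::-1].astype(np.int32));b=cv2.boxPoints(r);print('handle',r)
for c in b: print(ray(z,*c,.121).round(4))
print('handle c',ray(z,*r[0],.121))
# rack mask : points with z in 0.018..0.03 in area
h=P[...,2]
a=(h>.016)&(h<.034);a[:,:405]=0;a[:,475:]=0;a[:205]=0;a[315:]=0
a&=hsv[...,1]>80
rk=comp(a,430,260,'rack')
r=cv2.minAreaRect(np.argwhere(rk)[:,::-1].astype(np.int32));print(r);b=cv2.boxPoints(r)
w=np.array([ray(z,*c,.024) for c in b]);print(w.round(4),w.mean(0))
print([np.linalg.norm(w[i]-w[i-1]).round(4) for i in range(4)])
# lid
a=(h>.073)&(h<.093);a[:,:215]=0;a[:,390:]=0;l=comp(a,260,180,'lid')
r=cv2.minAreaRect(np.argwhere(l)[:,::-1].astype(np.int32));b=cv2.boxPoints(r)
w=np.array([ray(z,*c,.083) for c in b]);print(w.round(4),w.mean(0),[np.linalg.norm(w[i]-w[i-1]).round(4) for i in range(4)])
c1=cv2.resize(im[140:320,220:480],None,fx=2.6,fy=2.6,interpolation=cv2.INTER_CUBIC)
cv2.imwrite('pics/crop1.png',c1[...,::-1])
E
```

```text
tumbler [292 170  24  26 471] [303.6 182.5]
handle [276 225  50  10 280] [300.5 229.7]
tum ellipse ((303.46331787109375, 182.557861328125), (23.271717071533203, 25.296937942504883), 12.592122077941895)
rim z [0.16117252 0.16446334] 104 mid [ 0.59849112 -0.02574766  0.6845524 ] [0.16009004 0.05773716 1.06599924]
handle ((300.5, 229.49998474121094), (49.107337951660156, 8.046385765075684), 1.3971810340881348)
[0.5226 0.0484 0.121 ]
[0.5434 0.0474 0.121 ]
[ 0.5374 -0.0799  0.121 ]
[ 0.5165 -0.0788  0.121 ]
handle c [ 0.52997195 -0.01577674  0.121     ]
rack [ 417  220   43   84 2207] [437.2 259.5]
((438.0, 261.5), (82.99998474121094, 41.99999237060547), 90.0)
[[ 0.5502 -0.3458  0.024 ]
 [ 0.5474 -0.4633  0.024 ]
 [ 0.3159 -0.4543  0.024 ]
 [ 0.3183 -0.3377  0.024 ]] [ 0.43293868 -0.40029361  0.024     ]
[np.float64(0.232), np.float64(0.1175), np.float64(0.2317), np.float64(0.1166)]
lid [  228   126   148   122 16173] [302.1 186.5]
[[ 0.4982  0.1799  0.083 ]
 [ 0.8183  0.1654  0.083 ]
 [ 0.7968 -0.228   0.083 ]
 [ 0.4786 -0.2093  0.083 ]] [ 0.64797603 -0.02298087  0.083     ] [np.float64(0.3898), np.float64(0.3205), np.float64(0.394), np.float64(0.3187)]
```

View pics/crop1.png

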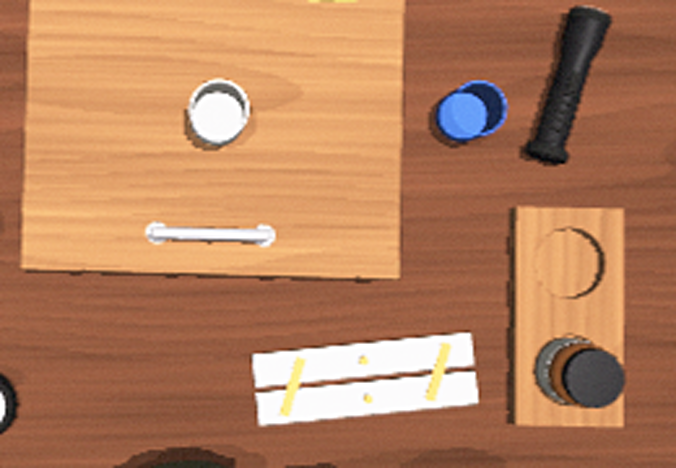

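The crop confirms it: the colourless frosted tumbler stands on the lid (crop 218,112), and the blue one is off to the side on the table. The free well shows as an empty circle (crop 569,262). Estimates are tumbler (0.645,-0.025), well (0.490,-0.402), handle (0.530,-0.016) and box yaw about -2.8°. The measured rack and lid sizes match the given ones. I'm moving over the tumbler now.

```bash
python3 -m creep '[{"travel":[15,15,0],"roll":0,"jaw":-1},{"travel":[45,45,0],"roll":0,"jaw":-1},{"travel":[79,79,0],"roll":0,"jaw":-1},{"travel":[113,113,0],"roll":0,"jaw":-1},{"travel":[147,147,0],"roll":0,"jaw":-1},{"travel":[181,181,0],"roll":0,"jaw":-1},{"travel":[215,215,0],"roll":0,"jaw":-1},{"travel":[249,249,0],"roll":0,"jaw":-1},{"travel":[283,283,0],"roll":0,"jaw":-1},{"travel":[317,317,0],"roll":0,"jaw":-1},{"travel":[351,351,0],"roll":0,"jaw":-1},{"travel":[385,385,0],"roll":0,"jaw":-1}]' 30
python3 -m creep '[{"travel":[34,34,0],"roll":0,"jaw":-1},{"travel":[65,68,0],"roll":0,"jaw":-1},{"travel":[90,95,0],"roll":0,"jaw":-1},{"travel":[106,112,0],"roll":0,"jaw":-1},{"travel":[113,120,0],"roll":0,"jaw":-1},{"travel":[113,120,0],"roll":0,"jaw":-1},{"travel":[113,120,0],"roll":0,"jaw":-1},{"travel":[113,120,0],"roll":0,"jaw":-1}]'
python3 - <<'E'
from h import *
print(observe()['position'],observe()['q'].round(1) if hasattr(observe()['q'],'round') else observe()['q'])
grab('wrist','w1');z=load('w1');print(z['K'].round(1).tolist(),z['E'].round(3).tolist())
grab('top','top1');grab('scene','scene1')
E
```

```text
time_s: 1.3
position: [0.5327, -0.1433, 0.4045]
tool_rot: [[0.964, 0.267, -0.001], [0.267, -0.964, 0.0], [-0.0, -0.0, -1.0]]
ft_force: [0.0, 0.0, 0.1]
grip_width: 0.0854
gripper_force: 0.0
time_s: 2.1
position: [0.644, -0.0262, 0.405]
tool_rot: [[0.964, 0.265, -0.0], [0.265, -0.964, -0.0], [-0.0, 0.0, -1.0]]
ft_force: [-0.1, -0.6, 0.1]
grip_width: 0.0856
gripper_force: 0.0
[ 0.6440218  -0.02618349  0.40495551] [-12.8  31.6  57.6  -0.   90.8  61.8]
[[317.9, 0.0, 283.0], [0.0, 317.9, 208.2], [0.0, 0.0, 1.0]] [[0.266, -0.926, -0.269, 0.713], [-0.964, -0.255, -0.076, -0.008], [0.002, 0.279, -0.96, 0.374], [0.0, 0.0, 0.0, 1.0]]
```

View pics/w1.png

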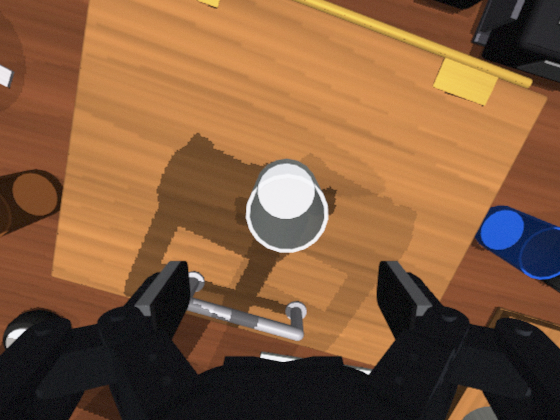

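The wrist view shows the tumbler's rim ring centred near (287,211), spanning u 246–328, and the handle bar from (193,303) to (302,333).

```bash
python3 - <<'E'
from h import *
z=load('w1');im=z['im'].astype(int)
m=((im.min(2)>190)).astype(np.uint8);m[:150]=0;m[265:]=0;m[:,:230]=0;m[:,345:]=0
p=np.argwhere(m)[:,::-1]
# outer rim points: in lower half and sides
pc=p[(p[:,1]>205)];rr=np.hypot(*(pc-[287,211]).T);pc=pc[(rr>35)&(rr<46)]
w=np.array([ray(z,*c,.163) for c in pc]);A=np.c_[2*w[:,:2],np.ones(len(w))]
s=np.linalg.lstsq(A,(w[:,:2]**2).sum(1),rcond=None)[0];print('rim',s[:2],np.sqrt(s[2]+s[:2]@s[:2]),len(w))
P=pts(z);h=P[...,2];print('ray',ray(z,287,211,.163),'rim depth z',np.median(h[m.astype(bool)&(h>.14)]) , 'floor',ray(z,287,190,.087), 'lid z',np.median(h[60:140,150:300]))
a=(h>.105)&(h<.135);a[:265]=0;a[345:]=0;a[:,:180]=0;a[:,320:]=0
q=P[a];print('handle z top',np.percentile(q[:,2],95),len(q),q[:,:2].min(0),q[:,:2].max(0))
for c in [(193,303),(302,333)]: print(ray(z,*c,.125))
for tag in('top1','top0'):
    z=load(tag);print(tag,ray(z,438.8,240.8,.024))
z=load('scene0');print('well scene',ray(z,115.5,290,.024)); 
z=load('scene0');print('rim scene',ray(z,301.5,204,.163))
E
```

```text
rim [ 0.65019837 -0.02804431] 0.027217322869396737 474
ray [ 0.65259169 -0.02765715  0.163     ] rim depth z 0.16272860261207428 floor [ 0.65042061 -0.02934711  0.087     ] lid z 0.08312897303149772
handle z top 0.12736530135722773 1742 [ 0.52350134 -0.07805978] [0.53890433 0.03502741]
[0.53676432 0.02667802 0.125     ]
[ 0.53227838 -0.07616395  0.125     ]
top1 [ 0.49033458 -0.40468469  0.024     ]
top0 [ 0.49033458 -0.40468469  0.024     ]
well scene [ 0.48632108 -0.40322116  0.024     ]
rim scene [ 0.65561401 -0.03391439  0.163     ]
```

```bash
python3 -m creep '[{"travel":[6,-2,-10],"roll":0,"jaw":-1},{"travel":[6,-2,-30],"roll":0,"jaw":-1},{"travel":[6,-2,-50],"roll":0,"jaw":-1},{"travel":[6,-2,-70],"roll":0,"jaw":-1},{"travel":[6,-2,-90],"roll":0,"jaw":-1},{"travel":[6,-2,-105],"roll":0,"jaw":-1},{"travel":[6,-2,-112],"roll":0,"jaw":-1},{"travel":[6,-2,-112],"roll":0,"jaw":-1},{"travel":[6,-2,-112],"roll":0,"jaw":-1}]' 30
python3 -m creep '[{"travel":[0,0,0],"roll":0,"jaw":0},{"travel":[0,0,0],"roll":0,"jaw":0},{"travel":[0,0,0],"roll":0,"jaw":0},{"travel":[0,0,0],"roll":0,"jaw":0.2},{"travel":[0,0,0],"roll":0,"jaw":0.4},{"travel":[0,0,0],"roll":0,"jaw":0.6},{"travel":[0,0,0],"roll":0,"jaw":0.6},{"travel":[0,0,0],"roll":0,"jaw":0.6}]' 30
```

```text
time_s: 3.15
position: [0.6508, -0.0272, 0.2932]
tool_rot: [[0.964, 0.266, 0.001], [0.266, -0.964, -0.0], [0.001, 0.0, -1.0]]
ft_force: [-0.0, 0.5, 0.8]
grip_width: 0.0854
gripper_force: 0.0
time_s: 3.95
position: [0.6506, -0.027, 0.2937]
tool_rot: [[0.964, 0.267, 0.001], [0.267, -0.964, -0.0], [0.001, 0.001, -1.0]]
ft_force: [-1.1, 0.9, 6.2]
grip_width: 0.0584
gripper_force: 32.4
```

```bash
python3 -m creep '[{"travel":[0,0,3],"roll":0,"jaw":0.6},{"travel":[0,0,12],"roll":0,"jaw":0.6},{"travel":[0,0,26],"roll":0,"jaw":0.6},{"travel":[0,0,44],"roll":0,"jaw":0.6},{"travel":[0,0,62],"roll":0,"jaw":0.6},{"travel":[0,0,78],"roll":0,"jaw":0.6},{"travel":[-2,-5,88],"roll":0,"jaw":0.6},{"travel":[-7,-17,90],"roll":0,"jaw":0.6},{"travel":[-16,-36,90],"roll":0,"jaw":0.6},{"travel":[-26,-60,90],"roll":0,"jaw":0.6},{"travel":[-36,-85,90],"roll":0,"jaw":0.6},{"travel":[-47,-110,90],"roll":0,"jaw":0.6}]'
python3 -m creep '[{"travel":[-11,-25,0],"roll":0,"jaw":0.6},{"travel":[-22,-50,0],"roll":0,"jaw":0.6},{"travel":[-33,-75,0],"roll":0,"jaw":0.6},{"travel":[-44,-102,0],"roll":0,"jaw":0.6},{"travel":[-55,-129,0],"roll":0,"jaw":0.6},{"travel":[-66,-156,0],"roll":0,"jaw":0.6},{"travel":[-77,-183,-5],"roll":0,"jaw":0.6},{"travel":[-88,-208,-15],"roll":0,"jaw":0.6},{"travel":[-98,-231,-30],"roll":0,"jaw":0.6},{"travel":[-107,-249,-46],"roll":0,"jaw":0.6},{"travel":[-112,-262,-62],"roll":0,"jaw":0.6},{"travel":[-114,-266,-75],"roll":0,"jaw":0.6}]'
python3 -m creep '[{"travel":[0,0,-10],"roll":0,"jaw":0.6},{"travel":[0,0,-20],"roll":0,"jaw":0.6},{"travel":[0,0,-25],"roll":0,"jaw":0.6},{"travel":[0,0,-25],"roll":0,"jaw":0.6},{"travel":[0,0,-25],"roll":0,"jaw":0.6}]'
python3 - <<'E'
from h import *
grab('wrist','w2');grab('scene','scene2');grab('top','top2')
c=np.hstack([cv2.imread('pics/scene2.png')[170:370,0:270],cv2.imread('pics/top2.png')[180:380,300:560]])
cv2.imwrite('pics/c2.png',np.vstack([cv2.resize(c,(795,300)),cv2.resize(cv2.imread('pics/w2.png')[120:420],(530,284)) if 0 else cv2.copyMakeBorder(cv2.resize(cv2.imread('pics/w2.png'),(395,296)),0,0,0,400,0)]))
E
```

```text
time_s: 5.15
position: [0.6026, -0.1388, 0.3818]
tool_rot: [[0.964, 0.266, -0.002], [0.266, -0.964, 0.0], [-0.001, -0.001, -1.0]]
ft_force: [0.7, -0.1, -2.1]
grip_width: 0.0584
gripper_force: 32.7
time_s: 6.35
position: [0.488, -0.4048, 0.3059]
tool_rot: [[0.964, 0.264, -0.002], [0.264, -0.964, 0.001], [-0.001, -0.002, -1.0]]
ft_force: [0.2, 0.4, -2.4]
grip_width: 0.0585
gripper_force: 32.7
time_s: 6.85
position: [0.4899, -0.4028, 0.2832]
tool_rot: [[0.964, 0.267, 0.001], [0.267, -0.964, -0.001], [0.0, 0.001, -1.0]]
ft_force: [0.7, 0.2, -1.5]
grip_width: 0.0586
gripper_force: 32.7
```

View pics/c2.png

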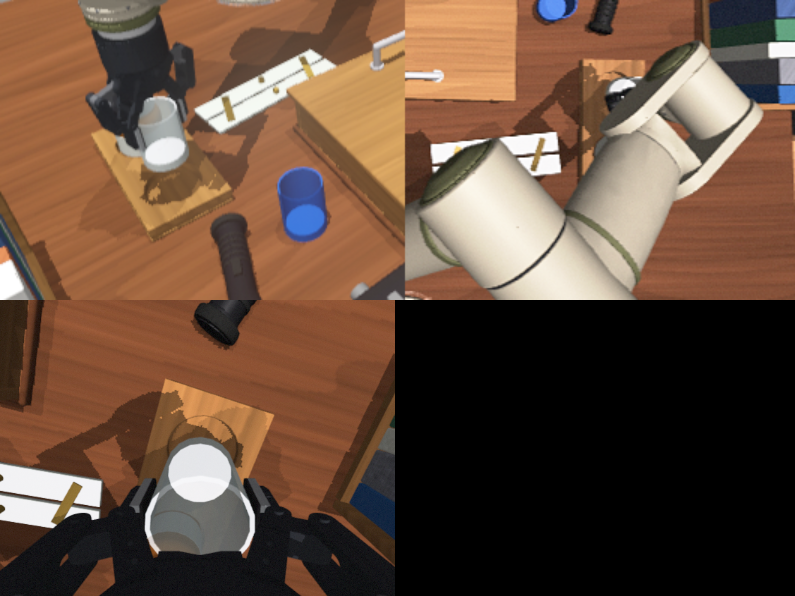

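The wrist view shows the tumbler's white base at composite (200,472) and the well's visible arc: left (168,450), top (203,417), right (238,447). I'll compare the two centres by ray casting.

```bash
python3 - <<'E'
from h import *
z=load('w2');f=560/395
w=np.array([ray(z,u*f,(v-300)*f,.024)[:2] for u,v in[(168,450),(180,427),(203,417),(227,426),(238,447)]])
A=np.c_[2*w,np.ones(len(w))];s=np.linalg.lstsq(A,(w**2).sum(1),rcond=None)[0];print('well',s[:2],np.sqrt(s[2]+s[:2]@s[:2]))
im=z['im'];m=(im.min(2)>215).astype(np.uint8);m[:180]=0;m[290:]=0;m[:,:230]=0;m[:,335:]=0
n,l,st,c=cv2.connectedComponentsWithStats(m);k=1+np.argmax(st[1:,4]);print(st[k],c[k])
print('base',ray(z,*c[k],.074),'visual',ray(z,200*f,172*f,.074))
im2=im.copy();cv2.imwrite('pics/c3.png',cv2.resize(im[140:320,180:380],None,fx=3,fy=3,interpolation=cv2.INTER_CUBIC)[...,::-1])
E
```

```text
well [ 0.49019738 -0.40798095] 0.03742295912304321
[ 239  205   88   81 5620] [282.79928826 245.2341637 ]
base [ 0.48645132 -0.40464104  0.074     ] visual [ 0.48744177 -0.4048336   0.074     ]
```

View pics/c3.png

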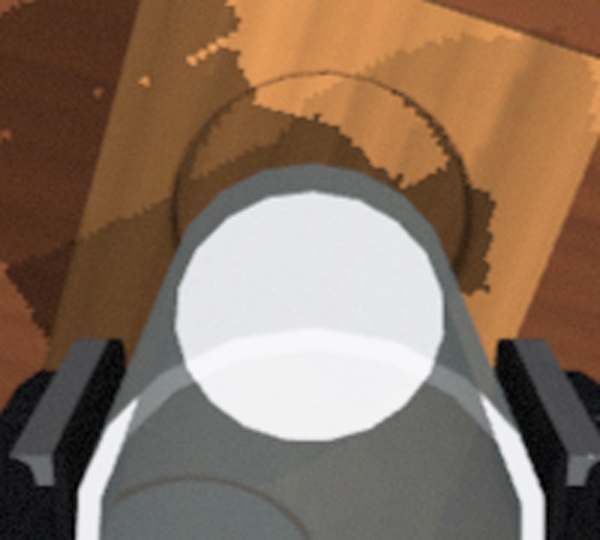

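Correct by about (+2,-3) mm, then descend.

```bash
python3 -m creep '[{"travel":[2,-3,0],"roll":0,"jaw":0.6},{"travel":[2,-3,-10],"roll":0,"jaw":0.6},{"travel":[2,-3,-22],"roll":0,"jaw":0.6},{"travel":[2,-3,-32],"roll":0,"jaw":0.6},{"travel":[2,-3,-40],"roll":0,"jaw":0.6},{"travel":[2,-3,-46],"roll":0,"jaw":0.6},{"travel":[2,-3,-51],"roll":0,"jaw":0.6},{"travel":[2,-3,-55],"roll":0,"jaw":0.6},{"travel":[2,-3,-58],"roll":0,"jaw":0.6},{"travel":[2,-3,-61],"roll":0,"jaw":0.6},{"travel":[2,-3,-63],"roll":0,"jaw":0.6},{"travel":[2,-3,-63],"roll":0,"jaw":0.6}]'
python3 -m creep '[{"travel":[0,0,-0.7],"roll":0,"jaw":0.6},{"travel":[0,0,-1.4],"roll":0,"jaw":0.6},{"travel":[0,0,-2],"roll":0,"jaw":0.6},{"travel":[0,0,-2],"roll":0,"jaw":0.6}]'
```

```text
time_s: 8.2
position: [0.4916, -0.4061, 0.2196]
tool_rot: [[0.964, 0.267, -0.0], [0.267, -0.964, 0.0], [-0.0, -0.0, -1.0]]
ft_force: [-0.8, 0.2, -1.5]
grip_width: 0.058
gripper_force: 32.7
time_s: 8.6
position: [0.4916, -0.4061, 0.2177]
tool_rot: [[0.964, 0.267, -0.0], [0.267, -0.964, 0.0], [-0.0, -0.0, -1.0]]
ft_force: [0.3, -0.4, -2.4]
grip_width: 0.0583
gripper_force: 32.7
```

```bash
python3 -m creep '[{"travel":[0,0,-0.5],"roll":0,"jaw":0.6},{"travel":[0,0,-1],"roll":0,"jaw":0.6},{"travel":[0,0,-1],"roll":0,"jaw":0.6}]'
python3 -m creep '[{"travel":[0,0,-0.5],"roll":0,"jaw":0.6},{"travel":[0,0,-0.5],"roll":0,"jaw":0.6}]'
```

```text
time_s: 8.9
position: [0.4916, -0.4061, 0.2168]
tool_rot: [[0.964, 0.267, 0.0], [0.267, -0.964, -0.0], [-0.0, 0.0, -1.0]]
ft_force: [0.0, 0.2, -0.9]
grip_width: 0.0584
gripper_force: 32.8
time_s: 9.1
position: [0.4916, -0.4061, 0.2168]
tool_rot: [[0.964, 0.267, 0.0], [0.267, -0.964, -0.0], [0.0, 0.0, -1.0]]
ft_force: [-1.7, 0.5, 4.3]
grip_width: 0.0586
gripper_force: 33.1
```

The tumbler is on the floor of the well. Open slowly, then lift straight up.

```bash
python3 -m creep '[{"travel":[0,0,0],"roll":0,"jaw":-0.3},{"travel":[0,0,0],"roll":0,"jaw":-0.5},{"travel":[0,0,0],"roll":0,"jaw":-0.7},{"travel":[0,0,0],"roll":0,"jaw":-1},{"travel":[0,0,0],"roll":0,"jaw":-1},{"travel":[0,0,0],"roll":0,"jaw":-1},{"travel":[0,0,0],"roll":0,"jaw":-1}]'
python3 -m creep '[{"travel":[0,0,5],"roll":0,"jaw":-1},{"travel":[0,0,15],"roll":0,"jaw":-1},{"travel":[0,0,30],"roll":0,"jaw":-1},{"travel":[0,0,50],"roll":0,"jaw":-1},{"travel":[0,0,75],"roll":0,"jaw":-1},{"travel":[0,0,100],"roll":0,"jaw":-1},{"travel":[0,0,125],"roll":0,"jaw":-1},{"travel":[0,0,150],"roll":0,"jaw":-1},{"travel":[0,0,170],"roll":0,"jaw":-1},{"travel":[0,0,180],"roll":0,"jaw":-1},{"travel":[0,0,180],"roll":0,"jaw":-1}]'
python3 - <<'E'
from h import *
grab('wrist','w3');z=load('w3');im=z['im']
cv2.imwrite('pics/c4.png',im[...,::-1])
E
```

```text
time_s: 9.8
position: [0.4916, -0.4061, 0.2162]
tool_rot: [[0.964, 0.267, 0.0], [0.267, -0.964, -0.0], [0.0, 0.0, -1.0]]
ft_force: [-0.2, -0.1, 0.7]
grip_width: 0.0854
gripper_force: 0.0
time_s: 10.9
position: [0.4915, -0.4059, 0.3979]
tool_rot: [[0.964, 0.267, 0.002], [0.267, -0.964, -0.002], [0.001, 0.003, -1.0]]
ft_force: [-0.0, -0.1, -0.2]
grip_width: 0.0853
gripper_force: 0.0
```

View pics/c4.png

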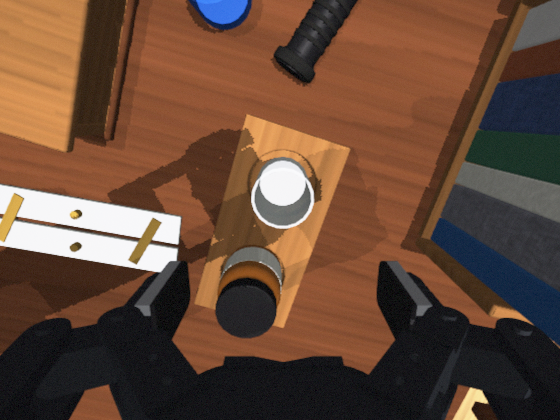

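The tumbler stands upright in the free well (rim at 282,192) and the jar is undisturbed. Next I turn and move above the handle.

```bash
python3 -m creep '[{"travel":[2,15,2],"roll":0.05,"jaw":-1},{"travel":[5,45,2],"roll":0.15,"jaw":-1},{"travel":[9,80,2],"roll":0.27,"jaw":-1},{"travel":[13,115,2],"roll":0.39,"jaw":-1},{"travel":[17,150,2],"roll":0.51,"jaw":-1},{"travel":[21,185,2],"roll":0.63,"jaw":-1},{"travel":[25,220,2],"roll":0.75,"jaw":-1},{"travel":[29,255,2],"roll":0.87,"jaw":-1},{"travel":[33,290,2],"roll":0.99,"jaw":-1},{"travel":[37,325,2],"roll":1.11,"jaw":-1},{"travel":[39,355,2],"roll":1.2,"jaw":-1},{"travel":[40,378,2],"roll":1.251,"jaw":-1}]'
python3 -m creep '[{"travel":[0,8,0],"roll":0,"jaw":-1},{"travel":[0,8,0],"roll":0,"jaw":-1},{"travel":[0,8,0],"roll":0,"jaw":-1}]'
python3 - <<'E'
from h import *
print(observe()['q'])
grab('wrist','w4')
E
```

```text
time_s: 12.15
position: [0.5314, -0.0263, 0.397]
tool_rot: [[0.046, 0.999, -0.002], [0.999, -0.046, 0.001], [0.001, -0.002, -1.0]]
ft_force: [0.9, -0.2, 1.2]
grip_width: 0.0855
gripper_force: 0.0
time_s: 12.45
position: [0.5317, -0.0209, 0.3978]
tool_rot: [[0.052, 0.999, -0.001], [0.999, -0.052, -0.0], [-0.0, -0.001, -1.0]]
ft_force: [-0.0, -0.4, -0.4]
grip_width: 0.0853
gripper_force: 0.0
[-1.50063303e+01  2.03124892e+01  7.78775923e+01 -2.10746178e-02
  8.18515445e+01 -1.20471836e+01]
```

View pics/w4.png

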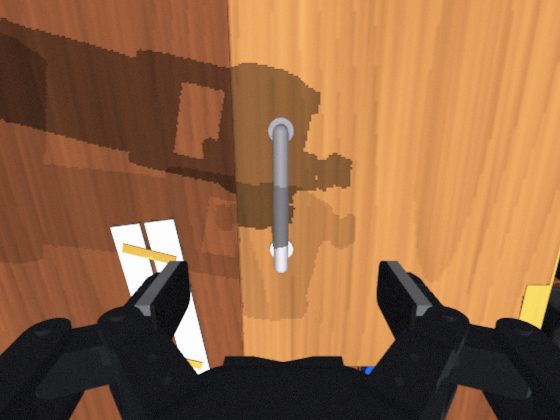

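The bar runs vertically in the wrist view, from (280,126) to (281,268), so the fingers are aligned to close across it.

```bash
python3 - <<'E'
from h import *
z=load('w4')
a,b=ray(z,280,128,.124),ray(z,281,268,.124);print(a,b,(a+b)/2,np.linalg.norm(a-b))
P=pts(z);h=P[...,2];m=(h>.112)&(h<.132);m[:110]=0;m[290:]=0;m[:,:265]=0;m[:,300:]=0
q=P[m];print(np.median(q,0),np.percentile(q[:,2],97),cv2.fitLine(q[:,:2].astype(np.float32),cv2.DIST_HUBER,0,.01,.01).ravel())
E
```

```text
[0.53310007 0.04060462 0.124     ] [ 0.52778469 -0.07383063  0.124     ] [ 0.53044238 -0.01661301  0.124     ] 0.11455862784880377
[ 0.53025838 -0.01153344  0.12620787] 0.12807233296925666 [ 0.04815654  0.9988398   0.530225   -0.01317741]
```

```bash
python3 -m creep '[{"travel":[-1,4,-10],"roll":0,"jaw":-1},{"travel":[-1,4,-30],"roll":0,"jaw":-1},{"travel":[-1,4,-55],"roll":0,"jaw":-1},{"travel":[-1,4,-80],"roll":0,"jaw":-1},{"travel":[-1,4,-100],"roll":0,"jaw":-1},{"travel":[-1,4,-115],"roll":0,"jaw":-1},{"travel":[-1,4,-122],"roll":0,"jaw":-1},{"travel":[-1,4,-122],"roll":0,"jaw":-1},{"travel":[-1,4,-122],"roll":0,"jaw":-1}]'
python3 -m creep '[{"travel":[0,0,0],"roll":0,"jaw":0},{"travel":[0,0,0],"roll":0,"jaw":0.5},{"travel":[0,0,0],"roll":0,"jaw":1},{"travel":[0,0,0],"roll":0,"jaw":1},{"travel":[0,0,0],"roll":0,"jaw":1},{"travel":[0,0,0],"roll":0,"jaw":1},{"travel":[0,0,0],"roll":0,"jaw":1},{"travel":[0,0,0],"roll":0,"jaw":1},{"travel":[0,0,0],"roll":0,"jaw":1}]' 50
```

```text
time_s: 13.4
position: [0.5307, -0.0163, 0.2766]
tool_rot: [[0.05, 0.999, 0.001], [0.999, -0.05, -0.0], [-0.0, 0.001, -1.0]]
ft_force: [0.9, 0.1, -0.7]
grip_width: 0.0856
gripper_force: 0.0
time_s: 14.3
position: [0.53, -0.016, 0.2764]
tool_rot: [[0.05, 0.999, -0.002], [0.999, -0.05, -0.0], [-0.0, -0.002, -1.0]]
ft_force: [-5.4, -0.6, 5.1]
grip_width: 0.0101
gripper_force: 48.9
```

```bash
python3 -m creep '[{"travel":[1,0,5],"roll":0,"jaw":1},{"travel":[2.4,-0.1,11.7],"roll":0,"jaw":1},{"travel":[5.4,-0.3,23.3],"roll":0,"jaw":1},{"travel":[8.8,-0.4,34.8],"roll":0,"jaw":1},{"travel":[12.8,-0.6,46.1],"roll":0,"jaw":1},{"travel":[17.2,-0.9,57.3],"roll":0,"jaw":1},{"travel":[22.1,-1.1,68.2],"roll":0,"jaw":1},{"travel":[27.5,-1.4,78.9],"roll":0,"jaw":1},{"travel":[31,-1.6,85],"roll":0,"jaw":1},{"travel":[33.4,-1.7,89.3],"roll":0,"jaw":1},{"travel":[33.4,-1.7,89.3],"roll":0,"jaw":1},{"travel":[33.4,-1.7,89.3],"roll":0,"jaw":1}]'
```

```text
time_s: 15.5
position: [0.5629, -0.0176, 0.3657]
tool_rot: [[0.05, 0.999, -0.006], [0.999, -0.05, 0.0], [-0.0, -0.006, -1.0]]
ft_force: [-12.2, -0.7, 0.6]
grip_width: 0.0099
gripper_force: 49.0
```

```bash
python3 -m creep '[{"travel":[2.5,-0.1,5],"roll":0,"jaw":1},{"travel":[5.5,-0.3,10.2],"roll":0,"jaw":1},{"travel":[12,-0.6,20.1],"roll":0,"jaw":1},{"travel":[19.2,-1,29.7],"roll":0,"jaw":1},{"travel":[26.8,-1.4,39],"roll":0,"jaw":1},{"travel":[34.7,-1.8,47.9],"roll":0,"jaw":1},{"travel":[43,-2.2,56.5],"roll":0,"jaw":1},{"travel":[51.6,-2.6,64.7],"roll":0,"jaw":1},{"travel":[56.5,-2.8,69],"roll":0,"jaw":1},{"travel":[60.5,-3,72.6],"roll":0,"jaw":1},{"travel":[60.5,-3,72.6],"roll":0,"jaw":1},{"travel":[60.5,-3,72.6],"roll":0,"jaw":1}]'
python3 -m creep '[{"travel":[0,0,0],"roll":0,"jaw":1},{"travel":[0,0,0],"roll":0,"jaw":1},{"travel":[0,0,0],"roll":0,"jaw":1},{"travel":[0,0,0],"roll":0,"jaw":1},{"travel":[0,0,0],"roll":0,"jaw":1},{"travel":[0,0,0],"roll":0,"jaw":1}]'
python3 - <<'E'
from h import *
grab('scene','s5');grab('wrist','w5')
z=load('s5');P=pts(z);lab=cv2.cvtColor(z['im'],cv2.COLOR_RGB2HSV)
# lid top face: wood colour points above .1, below .35, within lid footprint
u=np.array([.9988,-.049]);p=P.reshape(-1,3);c=lab.reshape(-1,3)
m=(p[:,2]>.1)&(p[:,2]<.3)&(p[:,0]>.5)&(p[:,0]<.82)&(abs(p[:,1])<.25)&(c[:,1]>90)&(c[:,0]>8)&(c[:,0]<20)
s=p[m]@np.r_[u,0];zz=p[m][:,2];l=cv2.fitLine(np.c_[s,zz].astype(np.float32),cv2.DIST_HUBER,0,.01,.01).ravel()
print(m.sum(),np.degrees(np.arctan2(-l[1]/l[0],1)),np.abs((zz-l[3])-l[1]/l[0]*(s-l[2])).mean())
cv2.imwrite('pics/c5.png',z['im'][...,::-1])
E
```

```text
time_s: 16.7
position: [0.6233, -0.0206, 0.4403]
tool_rot: [[0.05, 0.999, -0.002], [0.999, -0.05, -0.0], [-0.001, -0.002, -1.0]]
ft_force: [-13.8, -0.4, 8.7]
grip_width: 0.01
gripper_force: 49.4
time_s: 17.3
position: [0.6232, -0.0206, 0.4402]
tool_rot: [[0.05, 0.999, -0.002], [0.999, -0.05, -0.0], [-0.001, -0.002, -1.0]]
ft_force: [-13.1, -0.4, 8.8]
grip_width: 0.0101
gripper_force: 49.4
20315 39.378456 0.001382486057432957
```

View pics/c5.png

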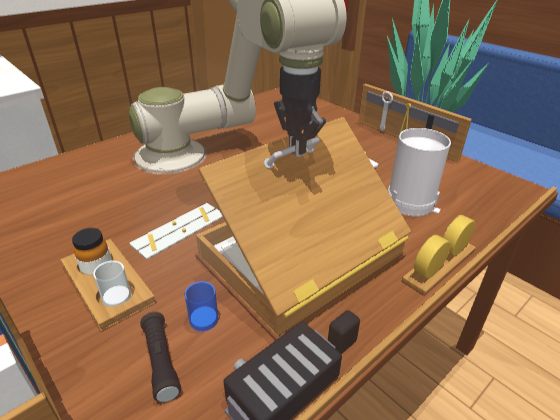

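The lid is held by its bar at 39.4° and is steady. The tumbler is upright in the free well (scene 111,285) and the bystanders are unmoved, so I'm handing in.

```bash
python3 -c "from rig import close_job; print(close_job())"
```

```text
the job is handed in; nothing more can be done
None
```

The job is handed in: the frosted tumbler stands upright in the free well, and the arm is holding the lid open by its handle at about 39.4° (measured from the depth image), with nothing else visibly moved; the judge returned no verdict.

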